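# Clamp a freshly glued cork trivet until the tab pops

### The arm

A 7-joint arm with a two-finger parallel gripper is mounted at the origin on the work surface. World frame = base frame: x ahead of the robot, y to its left, z up, the work surface at z = 0. Lengths are in m, angles in rad, forces in N, time in s.
With the tool pointing down it reaches from about 0.425 to 0.875 m from the base axis. Payload 8.4 kg.
Tool frame: the origin (TCP) lies midway between the tips of the shut fingers; the grasp point (between the pads) lies 19 mm behind it; z points along the fingers, y is the line along which they close (so a half turn about z gives the same grasp; the last joint's range is limited). The gripper opens to 85 mm and grips with 20 to 120 N. Pads are 22 mm wide; open, the fingers measure 114 mm over their backs; the gripper's body (76 mm by 85 mm) begins 54 mm behind the grasp point. The pads swing forward as they close: fully open they stand 13 mm farther back than shut.
Start: joints at [1.174, 0.333, 0.04, 1.465, -0.013, 1.343, -0.059], TCP at [0.191, -0.621, 0.231] pointing down, gripper open.
Joint ranges: [-2.58, 2.58], [-0.38, 2.09], [-1.3, 1.39], [0.25, 2.4], [-1.5, 4.64], [0.08, 2.09], [-2.65, 2.65]. Speed limits (rad/s): [2.22, 2.22, 2.79, 2.79, 3.14, 3.14, 3.14].

### API

Orientations are given as a unit quaternion [x, y, z, w].
In Python, from rig import ctrl, optics, sign_off gives the robot as it stands.
- The arm moves only by the shell command python3 -m handwheel 'ROWS' [FORCE]. ROWS is JSON, one flat list of numbers, 7 for each row, row after row: the shift along the tool's x, y, z normalised to -1 to 1, where 1 is 0.3 m, then the turn, a rotation vector about the tool's x, y, z normalised to -1 to 1, where 1 is 30 degrees, then the closure, from 0 (fully open) to 1 (shut). In form: [tx, ty, tz, rx, ry, rz, jaw, tx, ty, tz, rx, ry, rz, jaw, ...]. A call has 1 to 10 rows; each row shifts and turns the commanded pose from where the row before left it, along the tool's axes as they then stand; what a row does not reach is not made up. A row lasts 1/8 s, in which the tool goes at most 62.5 mm and 10.7 degrees, less where a joint would pass 70% of its speed; a pose out of reach is approached as far as the arm can. A call with a number of a shift or a turn outside -1 to 1 is refused whole. A call with a gripper value outside its range is refused whole. The fingers move at their own pace and stop on an object; FORCE is the grip in N (left out, the last holds). Time passes only in rows, so rows that do not move let the fingers close. It gives the time, the measured TCP pose, the force, the opening and the grip force at its end, in the units of the state.
- ctrl.read_state(): the state, without advancing time (a new reading comes with each control period).
- optics.snapshot(name): name is "scene" or "top"; returns (picture, depth): 400x640x3 uint8, red, green, blue; 400x640 float32, m along the optical axis (not along the pixel's ray), 0 where there is no reading.
- optics.calibration(name): a dict with "mtx" (3x3 intrinsics, pixels), "D" ([k1, k2, p1, p2, k3] as OpenCV has them; the pictures are not rectified), "eye" and "attitude" of the camera in the world. Camera axes: x right, y down, z forward; pixel columns grow to the right and rows downward; lengths in m; the calibration is good to about 2 mm. A picture is of the moment at which its call begins. calibration takes no time and is no camera call.
- sign_off(): hands the job in; it is judged then, once.
The state is a dict: "time": time; "joint_positions": joint angles; "joint_velocities": joint speeds; "joint_efforts": joint torques, N m; "tool_pos": TCP position; "eef_rot": TCP orientation; "ft_force": force on the tool from outside, world axes, zero at the start; "moment": the same for the moment, N m; "grip_width": finger opening in m; "grip_force": force on a finger pad.
Only numpy, scipy, OpenCV 4.12 (cv2) and the standard library are available. Lean on these libraries where they do the work, as an engineer would, in place of code of your own. Each camera call takes 0.05 s, during which the arm holds its last target. There are 200 camera calls.

### The job

The cork disc has just been glued onto the trivet: slide the pale wooden trivet, cork end first, gently into the green screw clamp until it is fully home against the back stop and let go of it. Then tighten the clamp by turning its black wing knob clockwise just until the red tab pops out of its side, and stop there, because overtightening or shoving hard crushes the joint. Leave the clamp tight with the trivet in it, let go, and do not disturb the other things on the sill.

Things in the scene. Friction and masses are not known exactly. Their poses are not given: they have to be found in the camera images.
- clamp: Green screw clamp fixed to the sill. Origin on the sill straight below the screw axis; x points from its open mouth (robot side) to the back stop, z up. Two side rails 12 mm high, inner faces at y = +-37.5 mm, run from x = -35 to +35 mm, with flared lead-ins out to x = -57 mm; the sill is bare between them.
- stop (a point): Centre of the back stop's face, clamp x = +35 mm, 15 mm up; the stop block is 100 mm wide, 30 mm high and 30 mm deep. A post 30 mm wide on it carries the arm.
- jaw_end (a point): Middle of the front end of the arm over the mouth: clamp x = -25 to +65 mm, 30 mm wide, z = 62 to 86 mm. Under it, on the screw axis, hangs a steel head (36 x 48 x 18 mm) with a round rubber foot (30 mm across), at the start 1.8 to 7.8 mm above the level of the cork's top; how far the head is screwed out on its rod differs each time and is not measured.
- knob (a joint): Turn of the wing knob (rad), growing clockwise seen from above, about the clamp's z axis; lowers the foot 3 mm per rad. Start 0 to 0.8, end stop 6. It does not rise or sink; friction 0.11 N m; stays where left. At 0 the wing's x lies along the clamp's x. Once on the cork, the foot presses 2 N, then 4 N more per mm. The tab is released at about 16 N; the glue joint is crushed above 26 N.
- wing (a point): Centre of the knob's black wing, on the screw axis, 114 mm above the sill; the wing is 50 mm long along its own x, 12 mm thick along its own y, 28 mm high (z = 100 to 128 mm). Below it a steel hub 26 mm across stands on the arm (z = 86 to 100 mm). Free all round above the arm.
- tab (a joint): Travel (m) of the sprung red tab (24 mm wide, 11 mm high) in the left side (clamp's +y) of the steel head just above the foot, under the arm: 0 = in, flush; it snaps out sideways to 0.020 when the set force is reached, beyond the arm's edge so that it shows from above too, and stays out.
- board_grip (a point): Centre of the dark wooden upright grip on the trivet, 16 mm thick (its y), 36 mm long (its x), standing 34 mm up from the board's top (14 to 48 mm above the sill). x points along the board to the cork end.
- cork (a point): Centre of the top of the cork disc (60 mm across, 4 mm thick) on the trivet, 18 mm above its underside, 112 mm ahead of the grip's centre; x points along the board to its cork end, 35 mm further on. The board is loose, 170 x 70 x 14 mm, about 0.22 kg, flat on the sill. Fully home, its end touches the back stop and this point is on the screw axis.
- caddy_mid (a point): Centre of the dark blue tin tea caddy with brass flip catch, 83 x 83 x 90 mm, loose bystander.
- timer_mid (a point): Centre of the faded blue egg timer, 62 mm across, 65 mm high, loose bystander.
- jar_mid (a point): Centre of the squat hexagonal glass jar, 66 mm across, 76 mm high, loose bystander.
- eggcup_mid (a point): Centre of the white bone-china egg cup, 48 mm across, 62 mm high, loose bystander.
Mind the look-alikes: they are no part of the job. Of the things shaped like the part that bears board_grip, the wooden one is meant.

How it is judged:
On the way, in this order (a step that is already met when the one before it is completed fails the run):
1. the trivet is home in the clamp, cork under the foot, with the tab still in (x of cork in the frame of clamp above -0.004 m and y of cork in the frame of clamp between -0.006 and 0.006 m and z of cork in the frame of clamp below 0.022 m and angle between the x axis of cork and the x axis of clamp, either way round below 0.1 rad and value of joint tab below 0.004 m), for 0.2 s.
2. the tab has popped out with the trivet in the clamp (x of cork in the frame of clamp above -0.004 m and y of cork in the frame of clamp between -0.006 and 0.006 m and z of cork in the frame of clamp below 0.022 m and angle between the x axis of cork and the x axis of clamp, either way round below 0.1 rad and value of joint tab above 0.014 m and contact force between board and clamp above 10 N), for 0.2 s.
At the end, for the whole second after the job is handed in: The trivet lies home in the clamp (cork centre no more than 4 mm short of the screw axis, 6 mm sideways, 0.1 rad askew), the tab is out by more than 14 mm, the clamp still presses the trivet with more than 10 N, it is at rest, and caddy, timer, jar and egg cup are within 15 mm of where they were (all of step 2 and linear speed of board below 0.01 m/s and distance of each of caddy_mid, timer_mid, jar_mid, eggcup_mid from where it was at the start of the episode below 0.015 m); the robot touches nothing.
It fails at once if the clamp and the trivet press on each other with more than 26 N (overtightened, or shoved hard against the stop) (contact force between board and clamp above 26 N).
It fails at once if a bystander is moved more than 15 mm (not (distance of each of caddy_mid, timer_mid, jar_mid, eggcup_mid from where it was at the start of the episode below 0.015 m)).
It also fails if it takes over 72 s, if anything falls off the work surface, if the arm or the gripper's body presses on something with over 40 N, if the wrist force passes 120 N, or if a joint passes its speed limit or range.

## Working session

There is one attempt and no reset: what is moved stays moved. The work goes in short steps, Python scripts to look and compute and a shell command to move; the robot and the scene stay as the last step left them, time stands still between calls to the robot, and variables do not carry over. Pictures are saved under pics/ and viewed, at most 10 in all, crops included, and the job is handed in when it is done.

```bash
ls; mkdir -p pics; cat > h.py <<'E'
import numpy as np, cv2
from rig import ctrl, optics, sign_off
from scipy.spatial.transform import Rotation as R
def att(c):
    a=np.array(c["attitude"],float)
    return a if a.shape==(3,3) else R.from_quat(a).as_matrix()
def ray(name,uv):
    c=optics.calibration(name); uv=np.array(uv,float).reshape(-1,1,2)
    n=cv2.undistortPoints(uv,np.array(c["mtx"],float),np.array(c["D"],float)).reshape(-1,2)
    d=np.c_[n,np.ones(len(n))]@att(c).T
    return np.array(c["eye"],float),d
def onz(name,uv,z):
    e,d=ray(name,uv); return e+d*((z-e[2])/d[:,2:3])
def snap(name,fn=None):
    p,d=optics.snapshot(name)
    if fn: cv2.imwrite("pics/"+fn,cv2.cvtColor(p,cv2.COLOR_RGB2BGR))
    return p,d
def world(name,d):
    v,u=np.mgrid[0:400,0:640]; e,r=ray(name,np.c_[u.ravel(),v.ravel()])
    return (e+r*d.ravel()[:,None]).reshape(400,640,3)
E
python3 - <<'E'
from h import *
for n in("scene","top"):
    p,d=snap(n,n+"0.png"); np.savez("pics/%s0.npz"%n,p=p,d=d); c=optics.calibration(n); print(n,c)
print(ctrl.read_state())
E
```

```text
pics
scene {'mtx': array([[376.21380295,   0.        , 321.86852823],
       [  0.        , 376.21380295, 195.03606148],
       [  0.        ,   0.        ,   1.        ]]), 'D': array([0.01560234, 0.        , 0.        , 0.        , 0.        ]), 'eye': array([ 1.07450243, -0.13546736,  0.92648237]), 'attitude': array([ 0.76008989,  0.57706156, -0.18665018, -0.23329172])}
top {'mtx': array([[450.05269832,   0.        , 319.41434427],
       [  0.        , 450.05269832, 193.09163135],
       [  0.        ,   0.        ,   1.        ]]), 'D': array([-0.12688389,  0.        ,  0.        ,  0.        ,  0.        ]), 'eye': array([0.37148435, 0.01866813, 1.19591562]), 'attitude': array([-0.69764711,  0.71363802, -0.0483013 ,  0.04094226])}
{'time': 0.1, 'joint_positions': array([ 1.17379657,  0.33382494,  0.03988584,  1.46619147, -0.01337742,
        1.34328122, -0.05849478]), 'joint_velocities': array([ 0.00068349, -0.00322509, -0.00059721, -0.00155197, -0.00123346,
        0.00084801, -0.00021271]), 'joint_efforts': array([ 5.15838648e-03, -6.60003519e+01,  1.37081254e+00, -4.06469858e+01,
        1.70604768e-02,  8.90167459e-03,  4.25209308e-06]), 'tool_pos': array([ 0.19056236, -0.62101058,  0.23051604]), 'eef_rot': array([ 9.88935902e-01,  1.48341713e-01, -1.66511358e-04, -7.00142293e-04]), 'ft_force': array([ 1.40938366,  0.33402838, -0.03606504]), 'moment': array([-0.01591003, -0.0109525 , -0.05918778]), 'grip_force': 0.0, 'grip_width': 0.08549588091777487}
```

View pics/scene0.png

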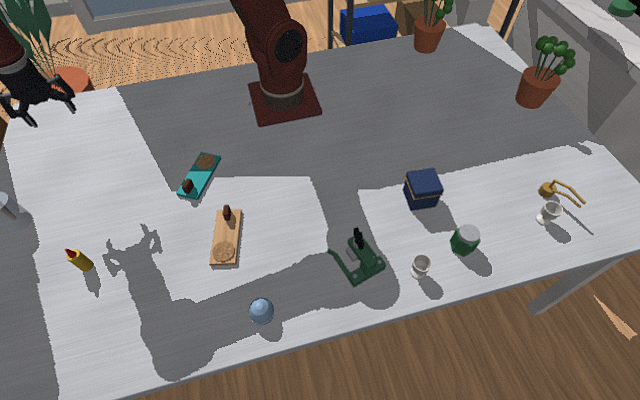

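View pics/top0.png

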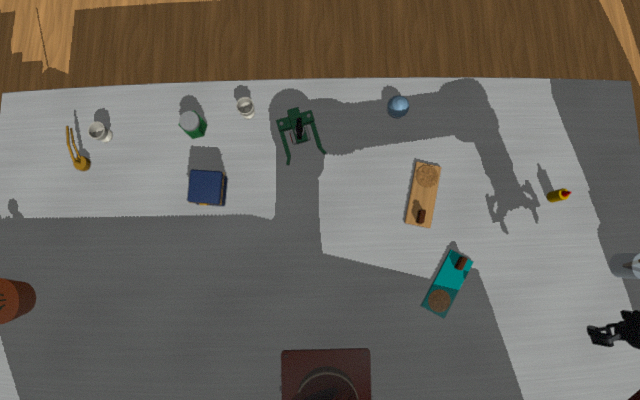

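The top picture shows two trivets. The pale wooden one is at (423,193), with its grip at (421,216) and cork at (427,175). The teal look-alike is at (447,283). The wooden one fits the description. The green clamp is at (298,130), with its mouth towards the robot.

```bash
python3 - <<'E'
from h import *
z=np.load("pics/top0.npz"); p,d=z["p"],z["d"]; W=world("top",d)
a=cv2.resize(p[150:240,380:470],None,fx=6,fy=6,interpolation=cv2.INTER_CUBIC)[:,:400]
b=cv2.resize(p[95:170,265:340],None,fx=5,fy=5,interpolation=cv2.INTER_CUBIC)
b=cv2.copyMakeBorder(b,0,a.shape[0]-b.shape[0],0,0,cv2.BORDER_CONSTANT)
cv2.imwrite("pics/crop0.png",cv2.cvtColor(np.hstack([a,b]),cv2.COLOR_RGB2BGR))
hsv=cv2.cvtColor(p,cv2.COLOR_RGB2HSV)
v,u=np.mgrid[0:400,0:640]
def box(m,u0,u1,v0,v1): return m&(u>=u0)&(u<u1)&(v>=v0)&(v<v1)
def rect(m,zz,name):
    m=cv2.morphologyEx(m.astype(np.uint8),cv2.MORPH_CLOSE,np.ones((3,3)))
    c=max(cv2.findContours(m,0,1)[0],key=cv2.contourArea)
    P=onz("top",c.reshape(-1,2),zz)[:,:2]
    r=cv2.minAreaRect((P*1000).astype(np.float32)); print(name,"mm",np.round(r[0],1),np.round(r[1],1),round(r[2],2),len(c))
    return r
H,S,V=[hsv[...,i].astype(int) for i in range(3)]
print(hsv[193,423],hsv[216,421],hsv[175,427],hsv[115,298],hsv[150,289],hsv[130,298],hsv[150,340])
wood=box((S>70)&(H<25),395,450,150,235); rect(wood,0.014,"board")
grip=box((S>70)&(H<25)&(V<110),405,440,200,232); r=rect(grip,0.048,"grip top")
hg=box(W[...,2]>0.035,395,450,150,235); print("grip depth",hg.sum(),W[hg].mean(0) if hg.any() else 0)
print("board z",np.median(W[...,2][wood]))
g=box((H>45)&(H<95)&(S>60),262,335,95,172); rect(g&(W[...,2]>-.01),0.03,"clamp all")
for lo,hi in((.005,.02),(.022,.038),(.075,.095),(.105,.14)):
    m=box((W[...,2]>lo)&(W[...,2]<hi),262,335,95,172); 
    Q=W[m]; print(lo,hi,m.sum()); 
    if m.sum()>8:
        rr=cv2.minAreaRect((Q[:,:2]*1000).astype(np.float32)); print(rr, Q.mean(0))
E
```

```text
[ 16 134 145] [ 12 168  73] [ 16 134 141] [ 70 116  55] [76 41 69] [120  80  16] [150   3  87]
board mm [ 512.5 -271.5] [ 70.4 169.7] 76.53 169
grip top mm [ 463.6 -249.5] [34.  59.4] 87.28 56
grip depth 112 [ 0.43989234 -0.21194751  0.23139648]
board z 0.01503972468205328
clamp all mm [681.1  57.8] [143.4 107.8] 16.06 255
0.005 0.02 403
((693.665771484375, 58.82369613647461), (211.3783416748047, 190.90231323242188), 0.2598014175891876) [0.67294268 0.0534575  0.01081253]
0.022 0.038 286
((697.3057250976562, 60.21622848510742), (76.24827575683594, 100.19795227050781), 16.0748233795166) [0.71760564 0.06734102 0.03003235]
0.075 0.095 275
((690.1946411132812, 58.37718963623047), (91.5477066040039, 30.131973266601562), 15.532782554626465) [0.69504939 0.06083106 0.08531023]
0.105 0.14 119
((669.79052734375, 52.926918029785156), (48.88496017456055, 17.302412033081055), 7.810177803039551) [0.66770765 0.05248152 0.12594539]
```

View pics/crop0.png

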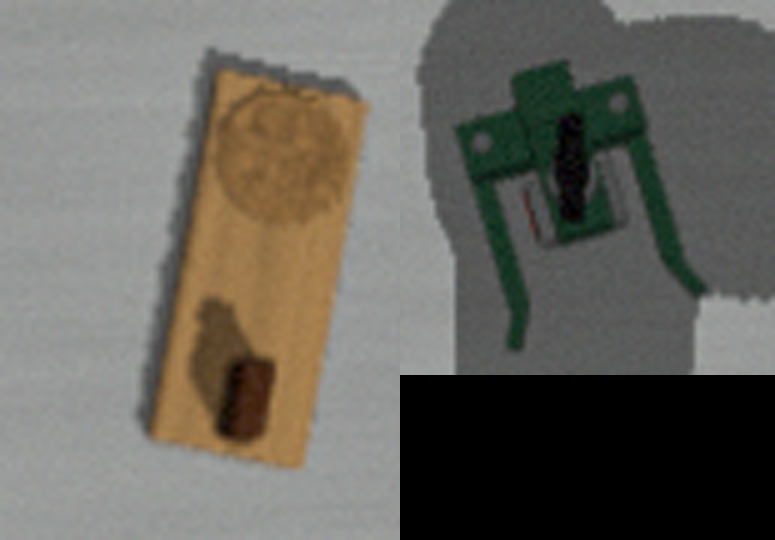

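The crop confirms the wooden trivet, with its grip towards the robot. Its yaw is about -13.5° and its grip is near (0.452,-0.257). The clamp origin is at (0.671,0.053) with yaw about 16°, and the wing is about 8° clockwise of the clamp's x axis. I'll move above the grip and refine its position from the saved images.

```bash
python3 -m handwheel '[0.149,-0.113,0,0,0,0,0, 0.149,-0.113,0,0,0,0,0, 0.149,-0.113,0,0,0,0,0, 0.149,-0.113,0,0,0,0,0, 0.149,-0.113,0,0,0,0,0, 0.149,-0.113,0,0,0,0,0, 0.149,-0.113,0,0,0,0,0, 0.149,-0.113,0,0,0,0,0, 0,0,0,0,0,0.34,0, 0,0,0,0,0,0.34,0]' 60
cat >> h.py <<'E'
def go(x,y,z,yaw):
    s=ctrl.read_state(); M=R.from_quat(s["eef_rot"]); t=M.inv().apply(np.array([x,y,z])-s["tool_pos"])
    T=R.from_euler('z',yaw,degrees=True)*R.from_euler('x',180,degrees=True)
    rv=np.degrees((M.inv()*T).as_rotvec())
    xa=M.as_matrix()[:,0]
    print("t",round(s["time"],2),"pos",np.round(s["tool_pos"],4),"yaw",round(np.degrees(np.arctan2(xa[1],xa[0])),2),"need shift(norm)",np.round(t/.3,4),"turn(norm)",np.round(rv/30,4),"F",np.round(s["ft_force"],1),"w",round(s["grip_width"],4),"gf",round(s["grip_force"],1))
E
python3 - <<'E'
from h import *
for n in("top","scene"):
    z=np.load("pics/%s0.npz"%n); W=world(n,z["d"])
    m=(W[...,2]>.04)&(W[...,2]<.056)&(abs(W[...,0]-.452)<.05)&(abs(W[...,1]+.257)<.05)
    Q=W[m]; r=cv2.minAreaRect((Q[:,:2]*1000).astype(np.float32)); print(n,m.sum(),r,Q.mean(0))
    m=(W[...,2]>.122)&(W[...,2]<.135)&(abs(W[...,0]-.67)<.05)&(abs(W[...,1]-.053)<.05)
    Q=W[m]; r=cv2.minAreaRect((Q[:,:2]*1000).astype(np.float32)); print(n,"wing",m.sum(),r,Q.mean(0))
go(.452,-.257,.1,-13.5)
E
```

```text
time: 1.35
tool_pos: [0.4532, -0.2563, 0.2309]
eef_rot: [1.0, -0.031, -0.0, -0.0]
ft_force: [0.3, 0.1, -0.8]
grip_width: 0.0856
grip_force: 0.0
top 90 ((453.1400451660156, -257.22149658203125), (16.833538055419922, 35.005496978759766), 79.37110900878906) [ 0.45349269 -0.25649447  0.04709376]
top wing 104 ((670.294677734375, 52.92247009277344), (47.891868591308594, 17.278751373291016), 9.603123664855957) [0.66927654 0.05263066 0.12764177]
scene 68 ((456.5661315917969, -257.97198486328125), (15.834589004516602, 36.217498779296875), 74.5337905883789) [ 0.45838713 -0.25794107  0.04573364]
scene wing 104 ((675.8535766601562, 52.06102752685547), (15.951226234436035, 47.70650100708008), 83.7177505493164) [0.67719696 0.05167089 0.12657634]
t 1.35 pos [ 0.4532 -0.2563  0.2309] yaw -3.57 need shift(norm) [-0.0036  0.0027  0.4365] turn(norm) [-0.0005  0.0015  0.3309] F [ 0.3  0.1 -0.8] w 0.0856 gf 0.0
```

```bash
python3 -m handwheel '[0,0,0.15,0,0,0.33,0, 0,0,0.15,0,0,0,0, 0,0,0.15,0,0,0,0, 0,0,0.15,0,0,0,0, 0,0,0.06,0,0,0,0, 0,0,0.04,0,0,0,0, 0,0,0,0,0,0,0]' 60
python3 - <<'E'
from h import *
snap("scene","s1.png")
go(.4535,-.2573,.021,-13)
p,_=snap("scene"); cv2.imwrite("pics/s1.png",cv2.cvtColor(cv2.resize(p[150:300,130:330],None,fx=4,fy=4),cv2.COLOR_RGB2BGR))
E
```

```text
time: 2.22
tool_pos: [0.4533, -0.2573, 0.0217]
eef_rot: [0.993, -0.115, 0.0, 0.0]
ft_force: [0.0, 0.0, 0.4]
grip_width: 0.0857
grip_force: 0.0
t 2.27 pos [ 0.4537 -0.2575  0.0223] yaw -13.24 need shift(norm) [-0.0007 -0.0006  0.0043] turn(norm) [ 0.0006 -0.0023 -0.008 ] F [-0.   0.2  0.8] w 0.0852 gf 0.0
```

View pics/s1.png

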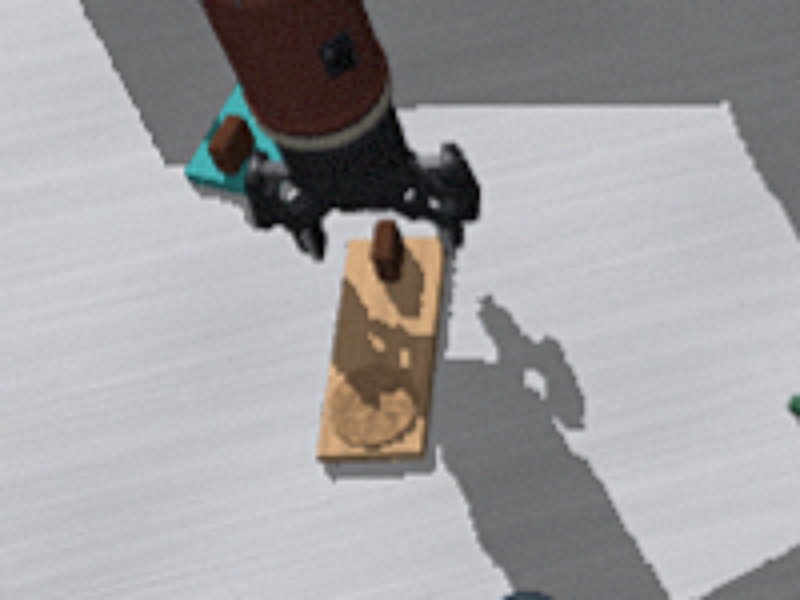

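The open fingers stand either side of the wooden grip, seen at (385,250) in the crop. Closing now.

```bash
python3 -m handwheel '[0,0,0,0,0,0,0.4, 0,0,0,0,0,0,0.6, 0,0,0,0,0,0,1, 0,0,0,0,0,0,1, 0,0,0,0,0,0,1, 0,0,0,0,0,0,1]' 60
python3 - <<'E'
from h import *
go(.45,-.0106,.022,16)
E
```

```text
time: 3.08
tool_pos: [0.4531, -0.2573, 0.0216]
eef_rot: [0.993, -0.115, 0.0, 0.0]
ft_force: [-0.6, 0.3, 4.7]
grip_width: 0.0149
grip_force: 59.4
t 3.08 pos [ 0.4531 -0.2573  0.0216] yaw -13.24 need shift(norm) [-0.1985 -0.7979 -0.0015] turn(norm) [ 3.000e-04 -4.000e-04 -9.746e-01] F [-0.6  0.3  4.7] w 0.0149 gf 59.4
```

```bash
python3 -m handwheel '[0,0,-0.003,0,0,-0.25,1, 0,0,0,0,0,-0.25,1, 0,0,0,0,0,-0.25,1, 0,0,0,0,0,-0.225,1, 0.036,-0.132,0,0,0,0,1, 0.036,-0.132,0,0,0,0,1, 0.036,-0.132,0,0,0,0,1, 0.036,-0.132,0,0,0,0,1, 0.036,-0.132,0,0,0,0,1, 0.036,-0.132,0,0,0,0,1]'
python3 -m handwheel '[0,0,0,0,0,0,1, 0,0,0,0,0,0,1]'
python3 - <<'E'
from h import *
go(.45,-.0106,.022,16)
p,d=snap("top"); hsv=cv2.cvtColor(p,cv2.COLOR_RGB2HSV); 
s=slice(90,290),slice(210,410)
cv2.imwrite("pics/t2.png",cv2.cvtColor(cv2.resize(p[s][:150],None,fx=4,fy=4,interpolation=cv2.INTER_CUBIC),cv2.COLOR_RGB2BGR))
W=world("top",d)
# cork/board front part
H,S,V=[hsv[...,i].astype(int) for i in range(3)]
m=(S>70)&(H<25)&(W[...,2]>.005)&(W[...,2]<.025)&(abs(W[...,1])<.15)&(W[...,0]<.64)&(W[...,0]>.46)
Q=W[m]; r=cv2.minAreaRect((Q[:,:2]*1000).astype(np.float32)); print(m.sum(),r)
E
```

```text
time: 4.32
tool_pos: [0.4492, -0.0098, 0.0219]
eef_rot: [0.99, 0.139, -0.0, -0.0]
ft_force: [1.3, 0.2, -2.5]
grip_width: 0.0149
grip_force: 58.7
time: 4.58
tool_pos: [0.4494, -0.0113, 0.0219]
eef_rot: [0.99, 0.139, -0.0, 0.0]
ft_force: [-0.5, -0.7, -1.9]
grip_width: 0.0149
grip_force: 58.9
t 4.58 pos [ 0.4494 -0.0113  0.0219] yaw 16.03 need shift(norm) [ 0.0025 -0.0015 -0.0003] turn(norm) [-0.0002  0.0014  0.0011] F [-0.5 -0.7 -1.9] w 0.0149 gf 58.9
429 ((565.3626708984375, 20.987075805664062), (50.465179443359375, 68.5406265258789), 17.210664749145508)
```

View pics/t2.png

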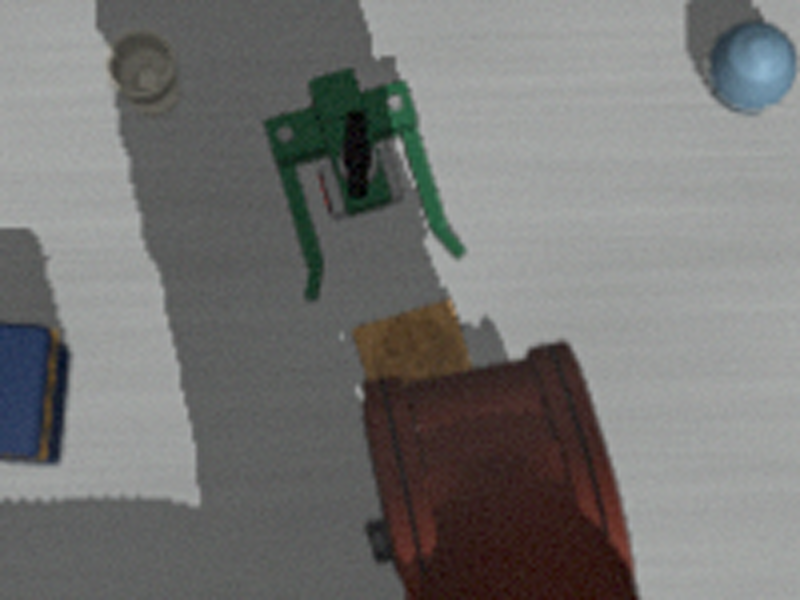

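The picture shows the trivet's cork end at (410,340), in front of the clamp mouth and lined up with it. The tab is in. Sliding in, slowly.

```bash
python3 -m handwheel '[0.03,-0.003,0,0,0,0,1, 0.03,0,0,0,0,0,1, 0.03,0,0,0,0,0,1, 0.03,0,0,0,0,0,1, 0.03,0,0,0,0,0,1, 0.03,0,0,0,0,0,1, 0.03,0,0,0,0,0,1, 0.03,0,0,0,0,0,1, 0.03,0,0,0,0,0,1, 0,0,0,0,0,0,1]'
cat >> h.py <<'E'
def clampf():
    s=ctrl.read_state(); c,n=np.cos(np.radians(16)),np.sin(np.radians(16)); q=s["tool_pos"][:2]-[.6709,.053]; f=s["ft_force"]
    print("tcp in clamp mm",np.round([1000*(q[0]*c+q[1]*n),1000*(-q[0]*n+q[1]*c)],1),"F clamp axes",np.round([f[0]*c+f[1]*n,-f[0]*n+f[1]*c,f[2]],1),"M",np.round(s["moment"],2),"t",s["time"])
E
python3 -c "from h import *;clampf()"
```

```text
time: 5.88
tool_pos: [0.528, 0.0126, 0.0222]
eef_rot: [0.99, 0.139, 0.0, -0.0]
ft_force: [0.1, 0.5, -3.2]
grip_width: 0.015
grip_force: 58.9
tcp in clamp mm [-148.5    0.6] F clamp axes [ 0.3  0.4 -3.2] M [ 0.03  0.14 -0.03] t 5.875
```

```bash
python3 -m handwheel '[0.015,0,0,0,0,0,1, 0.015,0,0,0,0,0,1, 0.015,0,0,0,0,0,1, 0.015,0,0,0,0,0,1, 0.015,0,0,0,0,0,1, 0.015,0,0,0,0,0,1, 0,0,0,0,0,0,1]'
python3 -c "from h import *;clampf()"
```

```text
time: 6.75
tool_pos: [0.5536, 0.0199, 0.0222]
eef_rot: [0.99, 0.139, 0.0, -0.0]
ft_force: [0.8, -0.8, -2.8]
grip_width: 0.0148
grip_force: 58.9
tcp in clamp mm [-121.8    0.5] F clamp axes [ 0.5 -1.  -2.8] M [-0.04  0.16  0.01] t 6.75
```

```bash
python3 -m handwheel '[0.003,0,0,0,0,0,1, 0.003,0,0,0,0,0,1, 0.003,0,0,0,0,0,1, 0.003,0,0,0,0,0,1, 0.003,0,0,0,0,0,1, 0,0,0,0,0,0,1]'
python3 -c "from h import *;clampf()"
```

```text
time: 7.5
tool_pos: [0.5577, 0.021, 0.0222]
eef_rot: [0.99, 0.139, -0.0, -0.0]
ft_force: [0.3, 1.1, -2.3]
grip_width: 0.0152
grip_force: 58.9
tcp in clamp mm [-117.7    0.5] F clamp axes [ 0.6  0.9 -2.3] M [-0.08  0.14 -0.03] t 7.5
```

```bash
python3 -m handwheel '[0.0025,0,0,0,0,0,1, 0,0,0,0,0,0,1, 0.0025,0,0,0,0,0,1, 0.0025,0,0,0,0,0,1,0,0,0,0,0,0,1]'
python3 -c "from h import *;clampf()"
```

```text
time: 8.12
tool_pos: [0.5599, 0.0216, 0.0222]
eef_rot: [0.99, 0.139, 0.0, -0.0]
ft_force: [0.3, 0.3, -1.5]
grip_width: 0.0154
grip_force: 58.9
tcp in clamp mm [-115.4    0.4] F clamp axes [ 0.4  0.2 -1.5] M [-0.11  0.13  0.  ] t 8.125
```

```bash
python3 -m handwheel '[0.0025,0,0,0,0,0,1, 0,0,0,0,0,0,1]'
python3 -c "from h import *;clampf()"
```

```text
time: 8.38
tool_pos: [0.5606, 0.0218, 0.0223]
eef_rot: [0.99, 0.139, 0.0, -0.0]
ft_force: [0.1, -0.6, -2.8]
grip_width: 0.0152
grip_force: 58.9
tcp in clamp mm [-114.6    0.4] F clamp axes [-0.1 -0.6 -2.8] M [-0.07  0.17 -0.05] t 8.375
```

```bash
python3 -m handwheel '[0.0025,0,0,0,0,0,1, 0,0,0,0,0,0,1]'
python3 -c "from h import *;clampf()"
```

```text
time: 8.62
tool_pos: [0.5613, 0.022, 0.0222]
eef_rot: [0.99, 0.139, 0.0, -0.0]
ft_force: [-0.2, -0.4, -2.9]
grip_width: 0.015
grip_force: 58.9
tcp in clamp mm [-113.9    0.4] F clamp axes [-0.3 -0.4 -2.9] M [-0.03  0.21 -0.03] t 8.625
```

```bash
python3 -m handwheel '[0.0025,0,0,0,0,0,1, 0,0,0,0,0,0,1]'
python3 -c "from h import *;clampf()"
```

```text
time: 8.88
tool_pos: [0.562, 0.0222, 0.0222]
eef_rot: [0.99, 0.139, 0.0, -0.0]
ft_force: [-0.6, -0.8, -2.1]
grip_width: 0.0155
grip_force: 58.9
tcp in clamp mm [-113.1    0.4] F clamp axes [-0.7 -0.6 -2.1] M [0.   0.19 0.03] t 8.875
```

```bash
python3 -m handwheel '[0.002,0,0,0,0,0,1, 0,0,0,0,0,0,1]'
python3 -c "from h import *;clampf()"
```

```text
time: 9.12
tool_pos: [0.5626, 0.0224, 0.0222]
eef_rot: [0.99, 0.139, 0.0, -0.0]
ft_force: [0.3, 0.2, -2.7]
grip_width: 0.015
grip_force: 58.9
tcp in clamp mm [-112.5    0.4] F clamp axes [ 0.3  0.1 -2.7] M [-0.02  0.11  0.02] t 9.125
```

```bash
python3 -m handwheel '[0.002,0,0,0,0,0,1, 0,0,0,0,0,0,1]'
python3 -c "from h import *;clampf()"
```

```text
time: 9.38
tool_pos: [0.5632, 0.0226, 0.0222]
eef_rot: [0.99, 0.139, 0.0, -0.0]
ft_force: [0.2, 0.3, -3.5]
grip_width: 0.0152
grip_force: 58.9
tcp in clamp mm [-111.9    0.4] F clamp axes [ 0.3  0.3 -3.5] M [-0.08  0.13  0.02] t 9.375
```

```bash
python3 -m handwheel '[0.002,0,0,0,0,0,1, 0,0,0,0,0,0,1]'
python3 -c "from h import *;clampf()"
```

```text
time: 9.62
tool_pos: [0.5637, 0.0228, 0.0222]
eef_rot: [0.99, 0.139, 0.0, -0.0]
ft_force: [0.1, -0.2, -3.0]
grip_width: 0.0148
grip_force: 58.9
tcp in clamp mm [-111.3    0.5] F clamp axes [ 0.1 -0.3 -3. ] M [-0.09  0.2   0.03] t 9.625
```

```bash
python3 -m handwheel '[0.002,0,0,0,0,0,1, 0,0,0,0,0,0,1]'
python3 -c "from h import *;clampf()"
```

```text
time: 9.88
tool_pos: [0.5641, 0.0228, 0.0221]
eef_rot: [0.99, 0.139, -0.0, -0.0]
ft_force: [-1.1, -0.1, -2.6]
grip_width: 0.0153
grip_force: 59.0
tcp in clamp mm [-111.     0.5] F clamp axes [-1.1  0.2 -2.6] M [-0.14  0.33 -0.04] t 9.875
```

```bash
python3 -m handwheel '[0.002,0,0,0,0,0,1, 0,0,0,0,0,0,1]'
python3 -c "from h import *;clampf()"
```

```text
time: 10.12
tool_pos: [0.5641, 0.0229, 0.022]
eef_rot: [0.99, 0.139, -0.001, 0.0]
ft_force: [-4.9, -0.1, -0.8]
grip_width: 0.0151
grip_force: 59.2
tcp in clamp mm [-111.     0.5] F clamp axes [-4.8  1.3 -0.8] M [-0.16  1.09 -0.05] t 10.125
```

It made contact at the stop (4.8 N) right where home should be. I'll ease off slightly, release and lift.

```bash
python3 -m handwheel '[-0.001,0,0,0,0,0,1, 0,0,0,0,0,0,0.8, 0,0,0,0,0,0,0.6, 0,0,0,0,0,0,0.4, 0,0,0,0,0,0,0, 0,0,0,0,0,0,0, -0.01,0,-0.1,0,0,0,0, -0.02,0,-0.15,0,0,0,0, -0.05,0,-0.15,0,0,0,0, 0,0,-0.15,0,0,0,0]'
python3 -m handwheel '[-0.1,0,-0.1,0,0,0,0, -0.1,0,-0.1,0,0,0,0]'
python3 - <<'E'
from h import *
clampf()
ims=[]
p,d=snap("top"); q,d2=snap("scene")
np.savez("pics/t3.npz",p=p,d=d,q=q,d2=d2)
a=cv2.resize(p[90:190,250:350],None,fx=4,fy=4,interpolation=cv2.INTER_CUBIC)
b=cv2.resize(q[200:300,310:410],None,fx=4,fy=4,interpolation=cv2.INTER_CUBIC)
cv2.imwrite("pics/c3.png",cv2.cvtColor(np.hstack([a,b]),cv2.COLOR_RGB2BGR))
E
```

```text
time: 11.38
tool_pos: [0.5406, 0.016, 0.1887]
eef_rot: [0.99, 0.139, -0.0, 0.0]
ft_force: [1.4, -0.3, -0.3]
grip_width: 0.0852
grip_force: 0.0
time: 11.62
tool_pos: [0.4831, -0.0002, 0.2483]
eef_rot: [0.99, 0.139, 0.0, -0.0]
ft_force: [-0.6, 0.1, 0.2]
grip_width: 0.0852
grip_force: 0.0
tcp in clamp mm [-195.2    0.6] F clamp axes [-0.6  0.2  0.2] M [-0.01 -0.03  0.  ] t 11.625
```

View pics/c3.png

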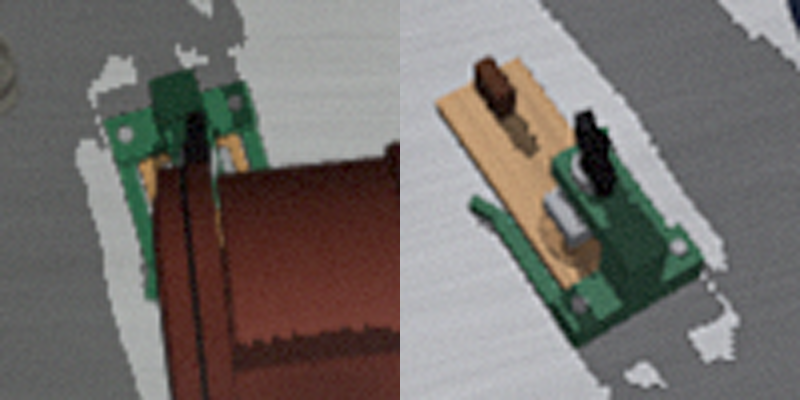

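The trivet is home under the arm: in the right crop, cork at (575,245), tab in. I'll refine the wing's yaw and plan the knob grasp.

```bash
python3 - <<'E'
from h import *
for n,f,k in(("top","top0","p"),("scene","scene0","p"),("scene","t3","q")):
    z=np.load("pics/%s.npz"%f); p=z[k]; d=z["d" if k=="p" else "d2"]; W=world(n,d)
    m=(W[...,2]>.121)&(W[...,2]<.14)&(np.hypot(W[...,0]-.671,W[...,1]-.053)<.04)&(p.max(2)<45)
    Q=W[m][:,:2]; uv=np.argwhere(m)[:,::-1]; Q2=onz(n,uv,.128)[:,:2]
    for X in(Q,Q2):
        c=X.mean(0); w,v=np.linalg.eigh(np.cov(X.T)); a=v[:,1]; print(n,f,len(X),np.round(c,4),"yaw",np.degrees(np.arctan(a[1]/a[0])).round(1),(np.sqrt(w*12)*1000).round(1))
print(ctrl.read_state()["joint_positions"].round(3))
go(.6705,.053,.25,8)
E
```

```text
top top0 105 [0.6694 0.0526] yaw 0.2 [14.  46.9]
top top0 105 [0.6693 0.0526] yaw 0.4 [14.1 46.9]
scene scene0 102 [0.6777 0.0517] yaw -1.3 [13.6 46.5]
scene scene0 102 [0.6784 0.0514] yaw -1.9 [14.  46.9]
scene t3 99 [0.6782 0.0518] yaw 0.2 [13.8 44.9]
scene t3 99 [0.6791 0.0514] yaw -0.4 [13.9 45.5]
[ 0.425  0.005 -0.513  1.808  0.005  1.325 -1.381]
t 11.72 pos [ 0.4835 -0.0009  0.2507] yaw 15.95 need shift(norm) [ 0.6488 -0.0014  0.0052] turn(norm) [ 0.0053 -0.0084  0.265 ] F [ 1.1 -0.   0.4] w 0.0852 gf 0.0
```

```bash
python3 -m handwheel '[0,0,0,0,0,0.265,0, 0,0,0,0,0,0.265,0, 0.157,-0.045,0,0,0,0,0, 0.157,-0.045,0,0,0,0,0, 0.157,-0.045,0,0,0,0,0, 0.157,-0.045,0,0,0,0,0, 0,0,0.15,0,0,0,0, 0,0,0,0,0,0,0]' 40
python3 - <<'E'
from h import *
print(ctrl.read_state()["joint_positions"].round(3))
go(.671,.053,.104,0)
q,_=snap("scene")
b=cv2.resize(q[170:300,290:430],None,fx=4,fy=4,interpolation=cv2.INTER_CUBIC)
cv2.imwrite("pics/c4.png",cv2.cvtColor(b,cv2.COLOR_RGB2BGR))
E
```

```text
time: 12.72
tool_pos: [0.6702, 0.0541, 0.1976]
eef_rot: [1.0, 0.001, -0.004, 0.0]
ft_force: [-0.2, 0.4, 0.3]
grip_width: 0.0857
grip_force: 0.0
[ 0.237  0.456 -0.532  1.417  0.229  1.339 -1.873]
t 12.72 pos [0.6702 0.0541 0.1976] yaw 0.15 need shift(norm) [0.0051 0.0035 0.3119] turn(norm) [0.0004 0.0149 0.0048] F [-0.2  0.4  0.3] w 0.0857 gf 0.0
```

View pics/c4.png

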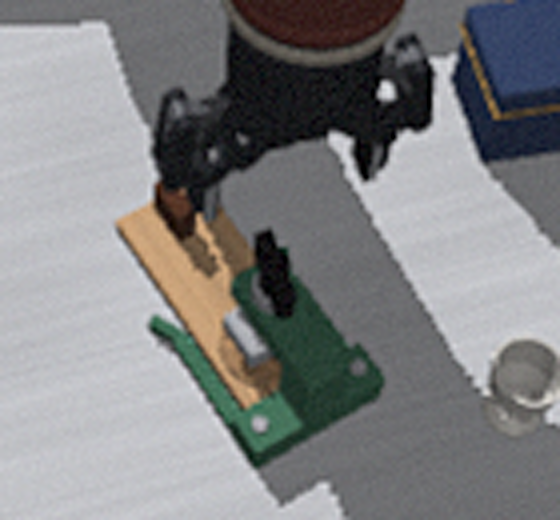

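The open gripper is above and lined up with the black wing, seen at (273,272). Everything else is undisturbed. Descending and closing.

```bash
python3 -m handwheel '[0.004,0.0035,0.1,0,0.015,0,0, 0,0,0.1,0,0,0,0, 0,0,0.11,0,0,0,0, 0,0,0,0,0,0,0.5, 0,0,0,0,0,0,0.7, 0,0,0,0,0,0,1, 0,0,0,0,0,0,1, 0,0,0,0,0,0,1, 0,0,0,0,0,0,1]' 40
python3 - <<'E'
from h import *
go(.671,.053,.104,0); clampf()
E
```

```text
time: 13.9
tool_pos: [0.6744, 0.0538, 0.1107]
eef_rot: [1.0, 0.001, 0.005, -0.0]
ft_force: [-1.0, 0.5, 6.1]
grip_width: 0.0108
grip_force: 41.0
t 13.9 pos [0.6744 0.0538 0.1107] yaw 0.13 need shift(norm) [-0.0117  0.0026  0.0224] turn(norm) [-0.0013 -0.0186  0.0042] F [-1.   0.5  6.1] w 0.0108 gf 41.0
tcp in clamp mm [ 3.6 -0.2] F clamp axes [-0.8  0.7  6.1] M [ 0.16  0.3  -0.11] t 13.9
```

```bash
python3 -m handwheel '[0,0,0,0,0,0,0, 0,0,0,0,0,0,0, 0,0,0,0,0,0,0]'
python3 - <<'E'
from h import *
go(.671,.053,.104,0); print(ctrl.read_state()["joint_positions"].round(3))
E
```

```text
time: 14.28
tool_pos: [0.6737, 0.0529, 0.1091]
eef_rot: [1.0, 0.001, 0.004, 0.0]
ft_force: [-0.0, 0.1, 0.4]
grip_width: 0.0652
grip_force: 0.0
t 14.28 pos [0.6737 0.0529 0.1091] yaw 0.1 need shift(norm) [-0.0092 -0.0003  0.0169] turn(norm) [ 0.0002 -0.0144  0.0034] F [-0.   0.1  0.4] w 0.0652 gf 0.0
[ 0.233  0.516 -0.516  1.52   0.27   1.168 -1.9  ]
```

```bash
python3 -m handwheel '[-0.009,0,0.016,0,-0.0144,0.003,0.3, 0,0,0,0,0,0,0.5, 0,0,0,0,0,0,0.8, 0,0,0,0,0,0,1, 0,0,0,0,0,0,1, 0,0,0,0,0,0,1]' 40
python3 - <<'E'
from h import *
go(.671,.053,.104,0); clampf()
E
```

```text
time: 15.02
tool_pos: [0.6712, 0.0537, 0.1046]
eef_rot: [1.0, 0.0, 0.0, -0.0]
ft_force: [-0.9, 3.1, 1.3]
grip_width: 0.0114
grip_force: 41.7
t 15.03 pos [0.6712 0.0537 0.1046] yaw 0.04 need shift(norm) [-0.0007  0.0023  0.0022] turn(norm) [-0.0013 -0.0012  0.0014] F [-0.9  3.1  1.3] w 0.0114 gf 41.7
tcp in clamp mm [0.5 0.6] F clamp axes [0.  3.2 1.3] M [ 0.58  0.03 -0.12] t 15.025
```

Good grasp. Turning clockwise in stages while watching for red.

```bash
cat >> h.py <<'E'
def red():
    out=[]
    for n in("top","scene"):
        p,_=optics.snapshot(n); hsv=cv2.cvtColor(p,cv2.COLOR_RGB2HSV)
        e=R.from_euler
        m=((hsv[...,0]<6)|(hsv[...,0]>172))&(hsv[...,1]>110)&(hsv[...,2]>40)
        Q=onz(n,np.c_[np.mgrid[0:400,0:640][1].ravel(),np.mgrid[0:400,0:640][0].ravel()],.03).reshape(400,640,3)
        m&=np.hypot(Q[...,0]-.671+.01,Q[...,1]-.075)<.06
        uv=np.argwhere(m)[:,::-1]; out.append((n,int(m.sum()),uv.mean(0).round(0) if len(uv) else None))
        cv2.imwrite("pics/last_%s.png"%n,cv2.cvtColor(p,cv2.COLOR_RGB2BGR))
    print(out)
E
python3 -c "from h import *;red()"
python3 -m handwheel '[0,0,0,0,0,0.25,1, 0,0,0,0,0,0.25,1, 0,0,0,0,0,0.25,1, 0,0,0,0,0,0.25,1, 0,0,0,0,0,0.25,1, 0,0,0,0,0,0.25,1, 0,0,0,0,0,0.25,1, 0,0,0,0,0,0.25,1, 0,0,0,0,0,0,1]'
python3 -c "
from h import *
red();go(.671,.053,.104,0);clampf()"
```

```text
[('top', 610, array([299., 138.])), ('scene', 0, None)]
time: 16.25
tool_pos: [0.6718, 0.0549, 0.1044]
eef_rot: [0.883, -0.47, -0.0, 0.001]
ft_force: [-2.5, 3.3, 23.4]
grip_width: 0.0111
grip_force: 45.0
[('top', 1036, array([292., 141.])), ('scene', 0, None)]
t 16.35 pos [0.6718 0.0549 0.1043] yaw -55.99 need shift(norm) [0.0036 0.0057 0.0011] turn(norm) [ 0.0037  0.0032 -1.8664] F [-1.4  3.5 22.7] w 0.0113 gf 45.0
tcp in clamp mm [1.4 1.5] F clamp axes [-0.4  3.7 22.7] M [ 1.01  0.38 -0.07] t 16.35
```

```bash
python3 -m handwheel '[0,0,-0.003,0,0,0,1, 0,0,0,0,0,0,1]'
python3 -c "
from h import *
go(.671,.053,.104,-56);clampf()
p=cv2.imread('pics/last_top.png')[90:190,250:350];q=cv2.imread('pics/last_scene.png')[200:300,310:410]
cv2.imwrite('pics/c5.png',cv2.resize(np.hstack([p,q]),None,fx=4,fy=4,interpolation=cv2.INTER_CUBIC))"
```

```text
time: 16.6
tool_pos: [0.6718, 0.0549, 0.1044]
eef_rot: [0.883, -0.47, -0.001, 0.0]
ft_force: [0.2, 5.1, 16.7]
grip_width: 0.0115
grip_force: 44.1
t 16.6 pos [0.6718 0.0549 0.1044] yaw -56.01 need shift(norm) [0.0038 0.0056 0.0013] turn(norm) [ 0.0037  0.0041 -0.0005] F [ 0.2  5.1 16.7] w 0.0115 gf 44.1
tcp in clamp mm [1.3 1.6] F clamp axes [ 1.6  4.8 16.7] M [ 1.2  -0.28 -0.03] t 16.6
```

View pics/c5.png

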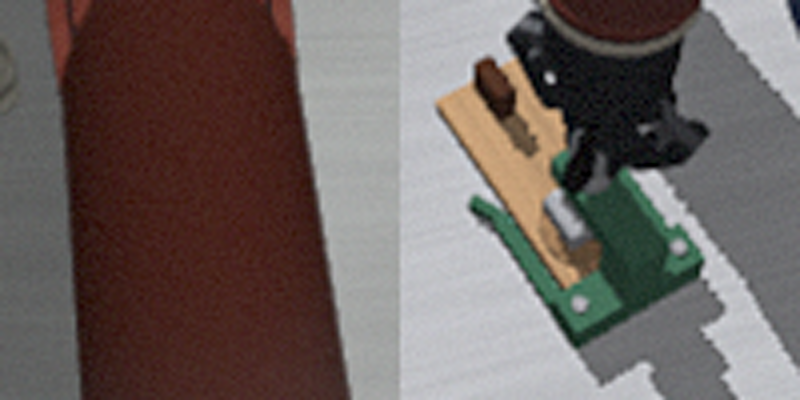

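The scene view shows the tab still in. Any red would appear right of the arm, around crop (650,190). The force margin is about 48° of turn, so 20° steps are safe.

```bash
cat >> h.py <<'E'
def red():
    c=optics.calibration("scene"); A=att(c); y=np.radians(16)
    P=np.array([[.671+a*np.cos(y)-b*np.sin(y),.053+a*np.sin(y)+b*np.cos(y),z] for a in(-12,12) for b in(26,44) for z in(25,36)]+[]) if 0 else np.array([[.671+.001*(a*np.cos(y)-b*np.sin(y)),.053+.001*(a*np.sin(y)+b*np.cos(y)),.001*z] for a in(-12,12) for b in(24,44) for z in(25,42)])
    uv=cv2.projectPoints(P,R.from_matrix(A.T).as_rotvec(),-A.T@np.array(c["eye"]),np.array(c["mtx"]),np.array(c["D"]))[0].reshape(-1,2)
    lo,hi=uv.min(0).astype(int)-6,uv.max(0).astype(int)+6
    p,_=optics.snapshot("scene"); cv2.imwrite("pics/last_scene.png",cv2.cvtColor(p,cv2.COLOR_RGB2BGR))
    q=p[lo[1]:hi[1],lo[0]:hi[0]].astype(int); m=(q[...,0]>60)&(q[...,0]>1.8*q[...,1])&(q[...,0]>1.8*q[...,2])
    print("scene window",lo,hi,"red px",m.sum(), "dark px",(q.max(2)<50).sum(),"of",m.size)
E
python3 -m handwheel '[0.002,0.003,-0.005,0,0,0.33,1, 0,0,0,0,0,0.33,1, 0,0,0,0,0,0,1]'
python3 -c "
from h import *
red();go(.671,.053,.104,-76);clampf()"
```

```text
time: 16.98
tool_pos: [0.6721, 0.0545, 0.1011]
eef_rot: [0.832, -0.555, -0.008, 0.003]
ft_force: [-2.2, 11.8, 66.3]
grip_width: 0.0114
grip_force: 55.7
scene window [354 232] [378 258] red px 0 dark px 269 of 624
t 17.02 pos [0.672  0.0545 0.1011] yaw -67.41 need shift(norm) [ 0.0032  0.0052 -0.0095] turn(norm) [0.0279 0.0201 0.2866] F [-2.2 12.1 64.9] w 0.0111 gf 55.6
tcp in clamp mm [1.5 1.1] F clamp axes [ 1.2 12.3 64.9] M [ 2.8   0.22 -0.14] t 17.025
```

```bash
python3 -m handwheel '[0,0,-0.012,0,0,0,1, 0,0,0,0,0,0,1]'
python3 -c "
from h import *
print(ctrl.read_state()['joint_positions'].round(3), ctrl.read_state()['joint_efforts'].round(1));go(.671,.053,.104,-76);clampf()"
```

```text
time: 17.27
tool_pos: [0.6719, 0.0545, 0.1014]
eef_rot: [0.832, -0.555, -0.009, 0.002]
ft_force: [10.2, 13.3, 39.1]
grip_width: 0.0117
grip_force: 51.9
[-0.585  0.546  0.616  1.555 -0.34   1.167 -2.644] [  7.7 -43.1  14.4 -11.4   4.7   3.4   0.1]
t 17.27 pos [0.6719 0.0545 0.1014] yaw -67.41 need shift(norm) [ 0.0033  0.0046 -0.0086] turn(norm) [0.0293 0.0223 0.2865] F [10.2 13.3 39.1] w 0.0117 gf 51.9
tcp in clamp mm [1.3 1.1] F clamp axes [13.5 10.  39.1] M [ 2.89 -2.5  -0.1 ] t 17.275
```

Joint 7 hit its limit at -2.64, because clockwise turning winds it down. I'll relieve the load, release, unwind half a turn and regrasp.

```bash
python3 -m handwheel '[0,0,-0.01,0,0,-0.26,1, 0,0,0,0,0,0,1]'
python3 -c "
from h import *
go(.671,.053,.104,-67);clampf()"
```

```text
time: 17.52
tool_pos: [0.6716, 0.0544, 0.1016]
eef_rot: [0.868, -0.496, -0.01, 0.003]
ft_force: [20.3, 13.6, 16.6]
grip_width: 0.0114
grip_force: 49.0
t 17.52 pos [0.6716 0.0544 0.1016] yaw -59.48 need shift(norm) [ 0.003   0.0042 -0.008 ] turn(norm) [0.0286 0.0257 0.2507] F [20.3 13.6 16.6] w 0.0114 gf 49.0
tcp in clamp mm [1.1 1.2] F clamp axes [23.2  7.4 16.6] M [ 2.81 -4.67  0.01] t 17.525
```

```bash
python3 -m handwheel '[0,0,0,0,0,0,0.8, 0,0,0,0,0,0,0.5, 0,0,0,0,0,0,0, 0,0,0,0,0,0,0, 0,0,0,0,0,0,0]'
python3 -c "
from h import *
go(.671,.053,.18,-59.5);clampf()"
```

```text
time: 18.15
tool_pos: [0.6627, 0.0492, 0.0949]
eef_rot: [0.867, -0.499, -0.017, 0.011]
ft_force: [0.1, 0.2, -0.2]
grip_width: 0.0853
grip_force: 0.0
t 18.15 pos [0.6627 0.0492 0.0949] yaw -59.86 need shift(norm) [-0.0024 -0.0203 -0.2844] turn(norm) [ 0.067   0.0363 -0.0115] F [ 0.1  0.2 -0.2] w 0.0853 gf 0.0
tcp in clamp mm [-8.9 -1.4] F clamp axes [ 0.1  0.2 -0.2] M [ 0.01 -0.03  0.01] t 18.15
```

```bash
python3 -m handwheel '[0,0,-0.1,0,0,0,0, 0,0,-0.15,0.067,0.036,0,0, 0,0,0,0,0,-0.333,0, 0,0,0,0,0,-0.333,0, 0,0,0,0,0,-0.333,0, 0,0,0,0,0,-0.333,0, 0,0,0,0,0,-0.333,0, 0,0,0,0,0,-0.333,0, 0,0,0,0,0,-0.333,0, 0,0,0,0,0,-0.333,0]'
python3 -m handwheel '[0,0,0,0,0,-0.333,0, 0,0,0,0,0,-0.333,0, 0,0,0,0,0,-0.333,0, 0,0,0,0,0,-0.333,0, 0,0,0,0,0,-0.333,0, 0,0,0,0,0,-0.333,0, 0,0,0,0,0,-0.333,0, 0,0,0,0,0,-0.333,0, 0,0,0,0,0,-0.333,0, 0,0,0,0,0,-0.333,0]'
python3 -c "
from h import *
q,_=snap('scene');d=_
W=world('scene',d);m=(W[...,2]>.119)&(W[...,2]<.14)&(np.hypot(W[...,0]-.674,W[...,1]-.053)<.035)&(q.max(2)<45)
Q=W[m][:,:2];w,v=np.linalg.eigh(np.cov(Q.T));a=v[:,1];print(len(Q),Q.mean(0),np.degrees(np.arctan2(a[1],a[0])),np.sqrt(w*12))
print(ctrl.read_state()['joint_positions'].round(2));go(.671,.053,.104,120.5)
cv2.imwrite('pics/c6.png',cv2.cvtColor(cv2.resize(q[190:290,310:430],None,fx=4,fy=4,interpolation=cv2.INTER_CUBIC),cv2.COLOR_RGB2BGR))"
```

```text
time: 19.4
tool_pos: [0.6657, 0.0493, 0.1697]
eef_rot: [0.984, 0.177, -0.0, 0.0]
ft_force: [0.2, 0.2, 0.2]
grip_width: 0.0853
grip_force: 0.0
time: 20.65
tool_pos: [0.6657, 0.0492, 0.1697]
eef_rot: [0.498, 0.867, -0.0, -0.0]
ft_force: [-0.0, 0.1, -0.0]
grip_width: 0.0852
grip_force: 0.0
100 [0.67775734 0.05102362] 119.90691972274075 [0.01250564 0.04737049]
[-0.19  0.4   0.06  1.5  -0.02  1.24  0.41]
t 20.7 pos [0.6657 0.0492 0.1697] yaw 120.79 need shift(norm) [0.0018 0.0218 0.2191] turn(norm) [-0.0006 -0.0002  0.0096] F [ 0.2 -0.2  0.8] w 0.0855 gf 0.0
```

View pics/c6.png

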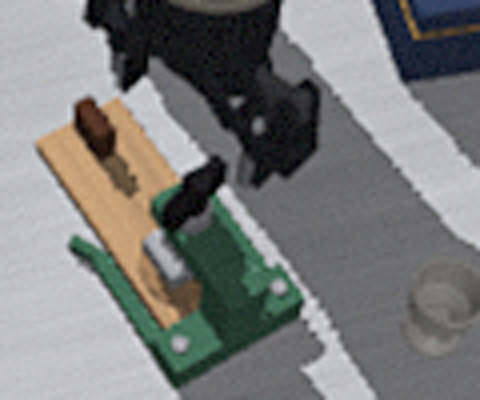

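The picture shows the wing at 120°, as expected, with the tab in and the trivet home. Regrasping.

```bash
python3 -m handwheel '[0.003,0.021,0,0,0,0.01,0, 0,0,0.07,0,0,0,0, 0,0,0.07,0,0,0,0, 0,0,0.07,0,0,0,0, 0,0,0.004,0,0,0,0.3, 0,0,0,0,0,0,0.5, 0,0,0,0,0,0,0.8, 0,0,0,0,0,0,1, 0,0,0,0,0,0,1, 0,0,0,0,0,0,1]' 40
python3 -c "
from h import *
go(.671,.053,.105,120);clampf()"
```

```text
time: 21.95
tool_pos: [0.6723, 0.0539, 0.1072]
eef_rot: [0.502, 0.865, 0.001, 0.001]
ft_force: [5.1, 2.3, 0.2]
grip_width: 0.0108
grip_force: 43.6
t 21.95 pos [0.6723 0.0539 0.1072] yaw 119.67 need shift(norm) [-0.0004 -0.0053  0.0074] turn(norm) [ 0.0075  0.0018 -0.011 ] F [5.1 2.3 0.2] w 0.0108 gf 43.6
tcp in clamp mm [1.6 0.5] F clamp axes [5.6 0.8 0.2] M [ 0.26 -0.84 -0.05] t 21.95
```

```bash
python3 -m handwheel '[0,0,0,0,0,0.25,1, 0,0,0,0,0,0.25,1, 0,0,0,0,0,0,1]'
python3 -c "
from h import *
red();go(.671,.053,.105,105);clampf()"
```

```text
time: 22.32
tool_pos: [0.6724, 0.054, 0.1072]
eef_rot: [0.612, 0.791, 0.002, 0.001]
ft_force: [4.5, 1.8, 0.3]
grip_width: 0.0116
grip_force: 43.7
scene window [354 232] [378 258] red px 0 dark px 219 of 624
t 22.38 pos [0.6723 0.0539 0.1072] yaw 104.64 need shift(norm) [-0.0019 -0.0051  0.0073] turn(norm) [ 0.0078  0.     -0.0119] F [ 5.4  1.4 -0.8] w 0.0112 gf 43.7
tcp in clamp mm [1.6 0.5] F clamp axes [ 5.6 -0.2 -0.8] M [ 0.25 -0.88 -0.11] t 22.375
```

```bash
cat >> h.py <<'E'
def vis():
    p,d=optics.snapshot("scene"); c=optics.calibration("scene"); A=att(c); y=np.radians(16)
    g=[(a,b) for a in(-9,-3,3,9) for b in(28,32,36,40,43)]
    P=np.array([[.671+.001*(a*np.cos(y)-b*np.sin(y)),.053+.001*(a*np.sin(y)+b*np.cos(y)),.036] for a,b in g])
    Pc=(P-np.array(c["eye"]))@A
    uv=cv2.projectPoints(P,R.from_matrix(A.T).as_rotvec(),-A.T@np.array(c["eye"]),np.array(c["mtx"]),np.array(c["D"]))[0].reshape(-1,2).round().astype(int)
    for (a,b),q,z in zip(g,uv,Pc[:,2]): print((a,b),q,p[q[1],q[0]],"free" if d[q[1],q[0]]>z-.012 else "hidden")
    np.savez("pics/vis.npz",p=p,d=d)
    s=p[215:285,330:420].astype(int); m=(s[...,0]>70)&(s[...,0]>2*s[...,1])&(s[...,0]>2*s[...,2]); print("red around",m.sum(),(np.argwhere(m).mean(0)[::-1]+[330,215]) if m.any() else "")
E
python3 -c "from h import *;vis()"
```

```text
(-9, 28) [362 244] [58 63 64] hidden
(-9, 32) [364 243] [19 15 19] hidden
(-9, 36) [365 242] [24 17 23] hidden
(-9, 40) [366 241] [15 10 22] hidden
(-9, 43) [367 241] [17 19 19] hidden
(-3, 28) [364 245] [39 67 52] hidden
(-3, 32) [365 245] [ 62 102  81] free
(-3, 36) [366 244] [41 69 56] hidden
(-3, 40) [368 243] [ 7  9 12] hidden
(-3, 43) [368 243] [ 7  9 12] hidden
(3, 28) [365 247] [35 58 45] hidden
(3, 32) [366 246] [62 99 78] free
(3, 36) [368 246] [ 66 113  88] free
(3, 40) [369 245] [129 140 139] free
(3, 43) [370 244] [91 87 95] hidden
(9, 28) [366 249] [38 61 50] hidden
(9, 32) [368 248] [ 67 106  84] free
(9, 36) [369 247] [ 52 107  80] free
(9, 40) [370 247] [141 155 147] free
(9, 43) [371 246] [207 206 210] free
red around 1 [331. 215.]
```

```bash
python3 -m handwheel '[0,0.002,0,0,0,0.25,1, 0,0,0,0,0,0.25,1, 0,0,0,0,0,0,1]'
python3 -c "from h import *;vis();clampf()" | grep -v hidden
```

```text
time: 22.8
tool_pos: [0.6724, 0.054, 0.1072]
eef_rot: [0.709, 0.705, 0.001, 0.001]
ft_force: [2.7, 2.2, 3.2]
grip_width: 0.0111
grip_force: 44.1
(3, 36) [368 246] [ 69 116  91] free
(9, 32) [368 248] [ 64 106  83] free
(9, 36) [369 247] [ 55 109  80] free
(9, 40) [370 247] [137 153 147] free
(9, 43) [371 246] [211 209 212] free
red around 1 [331. 215.]
tcp in clamp mm [1.7 0.5] F clamp axes [3.9 0.5 5.1] M [ 0.37 -0.48 -0.08] t 22.85
```

```bash
python3 -m handwheel '[0,0,0,0,0,0.25,1, 0,0,0,0,0,0.25,1, 0,0,0,0,0,0,1]'
python3 -c "from h import *;vis();clampf()" | grep -v hidden
```

```text
time: 23.22
tool_pos: [0.6725, 0.054, 0.1072]
eef_rot: [0.794, 0.607, 0.001, 0.001]
ft_force: [4.0, 2.5, 5.4]
grip_width: 0.011
grip_force: 44.4
(3, 36) [368 246] [ 55 101  75] free
(3, 40) [369 245] [151 161 159] free
(3, 43) [370 244] [200 201 206] free
(9, 32) [368 248] [ 63 106  84] free
(9, 36) [369 247] [ 55 108  81] free
(9, 40) [370 247] [136 152 146] free
(9, 43) [371 246] [202 200 204] free
red around 1 [331. 215.]
tcp in clamp mm [1.8 0.5] F clamp axes [4.2 0.5 6.5] M [ 0.45 -0.59 -0.09] t 23.275
```

```bash
python3 -m handwheel '[0,0,0,0,0,0.25,1, 0,0,0,0,0,0.25,1, 0,0,0,0,0,0,1]'
python3 -c "from h import *;vis();clampf()" | grep -v hidden
```

```text
time: 23.65
tool_pos: [0.6725, 0.054, 0.1072]
eef_rot: [0.867, 0.498, 0.002, 0.0]
ft_force: [3.5, 1.1, 5.0]
grip_width: 0.0107
grip_force: 44.4
(-3, 32) [365 245] [49 84 66] free
(-3, 40) [368 243] [172 171 179] free
(-3, 43) [368 243] [172 171 179] free
(3, 32) [366 246] [ 61 102  81] free
(3, 36) [368 246] [ 59 107  80] free
(3, 40) [369 245] [149 156 155] free
(3, 43) [370 244] [201 200 206] free
(9, 32) [368 248] [ 63 102  80] free
(9, 36) [369 247] [ 60 110  82] free
(9, 40) [370 247] [135 152 144] free
(9, 43) [371 246] [198 195 200] free
red around 0 
tcp in clamp mm [1.8 0.5] F clamp axes [3.9 0.3 5.7] M [ 0.49 -0.61 -0.04] t 23.7
```

```bash
grep -q x /dev/null; python3 -m handwheel '[0,0,0,0,0,0.25,1, 0,0,0,0,0,0.15,1, 0,0,0,0,0,0,1]'
python3 -c "from h import *;vis();clampf()" | grep -v hidden
```

```text
time: 24.08
tool_pos: [0.6725, 0.054, 0.1072]
eef_rot: [0.914, 0.405, 0.002, 0.0]
ft_force: [2.7, 1.9, 5.3]
grip_width: 0.011
grip_force: 44.4
(-3, 40) [368 243] [177 175 180] free
(-3, 43) [368 243] [177 175 180] free
(3, 32) [366 246] [38 61 49] free
(3, 36) [368 246] [ 59 110  80] free
(3, 40) [369 245] [148 160 159] free
(3, 43) [370 244] [198 198 202] free
(9, 32) [368 248] [58 98 79] free
(9, 36) [369 247] [ 58 109  83] free
(9, 40) [370 247] [137 151 144] free
(9, 43) [371 246] [199 197 203] free
red around 0 
tcp in clamp mm [1.9 0.5] F clamp axes [4.8 0.9 4.9] M [ 0.47 -0.64 -0.11] t 24.125
```

```bash
python3 -m handwheel '[0,0,0,0,0,0.25,1, 0,0,0,0,0,0.25,1, 0,0,0,0,0,0,1]'
python3 -c "from h import *;vis();clampf()" | grep -v hidden
```

```text
time: 24.5
tool_pos: [0.6726, 0.054, 0.1072]
eef_rot: [0.959, 0.282, 0.002, -0.0]
ft_force: [4.7, 2.7, 5.6]
grip_width: 0.0111
grip_force: 44.4
(-3, 40) [368 243] [221  38  37] free
(-3, 43) [368 243] [221  38  37] free
(3, 36) [368 246] [236  47  46] free
(3, 40) [369 245] [225  44  43] free
(3, 43) [370 244] [225  31  31] free
(9, 32) [368 248] [217  38  42] free
(9, 36) [369 247] [232  49  49] free
(9, 40) [370 247] [231  47  45] free
(9, 43) [371 246] [226  30  30] free
red around 43 [368.1627907  245.04651163]
tcp in clamp mm [1.9 0.5] F clamp axes [4.5 0.3 5.1] M [ 0.45 -0.75 -0.11] t 24.55
```

The tab is out: 43 red pixels at (368,245). Releasing and lifting clear.

```bash
python3 -m handwheel '[0,0,0,0,0,0,0.8, 0,0,0,0,0,0,0.5, 0,0,0,0,0,0,0, 0,0,0,0,0,0,0, 0,0,0,0,0,0,0, 0,0,-0.1,0,0,0,0, 0,0,-0.15,0,0,0,0, 0,0,-0.15,0,0,0,0, 0,0,-0.1,0,0,0,0, 0,0,0,0,0,0,0]'
python3 -c "
from h import *
vis();clampf();p=np.load('pics/vis.npz')['p']
cv2.imwrite('pics/c7.png',cv2.cvtColor(cv2.resize(p[150:310,310:510],None,fx=4,fy=3.75/1,interpolation=cv2.INTER_CUBIC),cv2.COLOR_RGB2BGR))" | tail -2
```

```text
time: 25.8
tool_pos: [0.6726, 0.0533, 0.2592]
eef_rot: [0.96, 0.281, 0.003, 0.0]
ft_force: [-0.4, -0.8, 0.6]
grip_width: 0.0857
grip_force: 0.0
red around 40 [369.1 245.6]
tcp in clamp mm [1.  0.1] F clamp axes [ 0.1  0.9 -0.7] M [-0.02  0.04  0.01] t 25.85
```

View pics/c7.png

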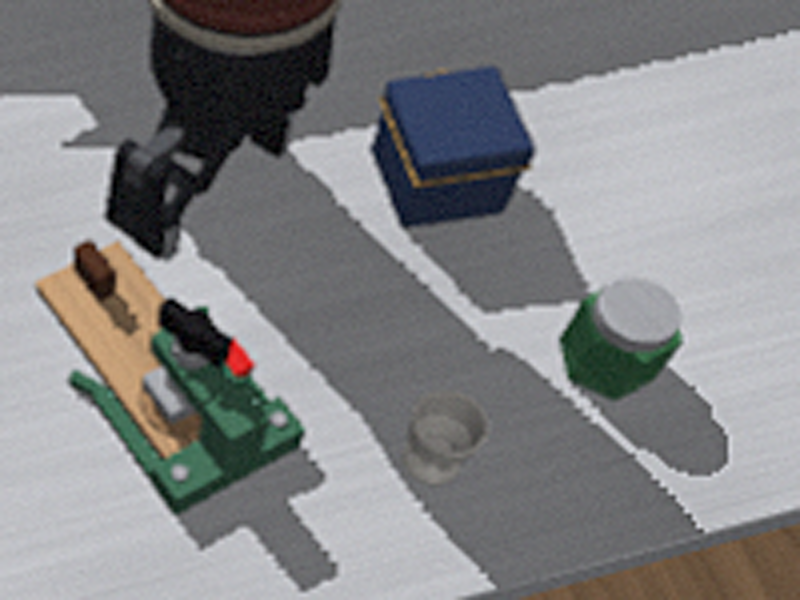

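The red tab is out at (240,357), the trivet is home, the gripper is clear and the bystanders are undisturbed. Handing in.

```bash
python3 -c "from h import *;print(sign_off())"
```

```text
the job is handed in; nothing more can be done
None
```

The trivet is home in the clamp, which I tightened until the red tab popped out; the gripper is clear, nothing else was disturbed, and the job is handed in (about 26 of 72 s used, no verdict shown).

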